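# Tip one part out of the divided caddy and park the caddy on its keyed stand

## Task

Lift the divided caddy by its centre post, carry it over to the open steel pan and tilt it towards one corner so that only the round solid end cap slides out into the pan; the collar, the block and the adapter must stay in the caddy, and no part may be touched with the gripper. Then set the caddy upright on the round stand, turned so that the cross key slips into the slots under it, lowering it gently (not letting it drop) until it sits fully home, and let go. Do not shove or knock over the transmitter, the bottle or the jar.

Things in the scene. Friction and masses are not known exactly. Their poses are not given: they have to be found in the camera images.
- caddy: Grey plastic divided caddy, 190 x 190 mm, loose, 0.36 kg empty, about 0.8 kg full. Origin: centre of its underside, z up; x and y run along its two crossing dividers, so the compartments lie at (+x,+y), (-x,+y), (-x,-y), (+x,-y). Floor top at z = 21 mm; walls and dividers 4 mm thick, tops at z = 63 mm. A quarter turn looks the same.
- caddy_post (a point): Point to grip on the caddy's black square centre post, 90 mm above the caddy's origin. The post is 28 x 28 mm, faces square to the caddy's x and y, top at 115 mm.
- caddy_corner (a point): Tip of the caddy floor at its (+x,+y) corner, at (95, 95, 21) mm in the caddy; the other corners are alike. Each side wall is only 90 mm long, centred on its side, so every compartment is open at its outer corner for 50 mm along both sides: a 70 mm pouring gap without a sill.
- caddy_slots (a point): Centre of the caddy's underside (its origin). Four feet 17 mm tall, 50 x 50 mm, centred at (+-35, +-35) mm, leave two crossing slots 20 mm wide and 17 mm deep along the caddy's x and y.
- cap: The end cap to be tipped out: solid bare aluminium disc with ribbed edge and no hole, 60 mm across, 24 mm tall, 0.11 kg. Starts flat in one of the four compartments, any of them. Origin: centre of its underside, z up. Like the other three parts it slides on the caddy floor once the caddy is tilted about 15 to 22 degrees.
- collar: Bare aluminium ring with a 36 mm through hole, 58 mm outside, 26 mm tall, 0.10 kg; lies flat in another compartment. Origin: centre of its underside.
- block: Bare aluminium rectangular block 60 x 40 x 30 mm tall with two dark bores on top, 0.12 kg, in another compartment. Origin: centre of its underside, x along its length.
- adapter: Bare aluminium stepped adapter lying on its side, 60 mm long, 42 mm across at the thick end (-x) and 28 mm at the thin end, 0.10 kg, in another compartment. Origin: centre of its underside, x along its length.
- pan: Open square steel pan fixed to the bench, outside 190 x 190 x 50 mm tall, walls and floor 4 to 5 mm. Origin: centre of its underside.
- stand: Round dark steel stand fixed to the bench: disc 170 mm across, its top 15 mm above the bench, with a raised bright cross key. Origin: centre of its underside. With the caddy fully home the caddy's origin is on the stand's axis, 15 mm above this origin; not lined up it rides 14 mm higher.
- stand_key (a point): Top centre of the stand's cross key, 29 mm above the bench. Two bars along the stand's x and y, 12 mm wide, 122 mm long, rounded on top, 14 mm proud of the disc. The caddy's slots fit over it in any of four quarter turns.
- transmitter: Bystander: heavy pressure transmitter standing on a flange 110 mm across, square valve block at 112 to 188 mm height (brass bolts up to 230 mm), blue head 72 mm across centred 60 mm off the axis along its y, up to 237 mm high; 2.5 kg, loose. Origin: centre of the flange's underside.
- bottle: Bystander: white plastic bottle 66 mm across, 200 mm tall, standing. Origin: centre of its underside.
- jar: Bystander: clear jar with metal lid, 72 mm across, 110 mm tall, standing. Origin: centre of its underside.

How it is judged (in metres and radians):
On the way:
1. the end cap lies in the pan, tipped out of the caddy, which is held up off the bench with the other three parts still in it (x of cap in the frame of pan between -0.095 and 0.095 m and y of cap in the frame of pan between -0.095 and 0.095 m and z of cap in the frame of pan between -0.005 and 0.06 m and x of collar in the frame of caddy between -0.095 and 0.095 m and y of collar in the frame of caddy between -0.095 and 0.095 m and z of collar in the frame of caddy between 0.01 and 0.065 m and x of block in the frame of caddy between -0.095 and 0.095 m and y of block in the frame of caddy between -0.095 and 0.095 m and z of block in the frame of caddy between 0.01 and 0.065 m and x of adapter in the frame of caddy between -0.095 and 0.095 m and y of adapter in the frame of caddy between -0.095 and 0.095 m and z of adapter in the frame of caddy between 0.01 and 0.065 m and height (world z) of caddy above 0.05 m), for 0.2 s.
At the end, for the whole second after the job is handed in: The cap lies at rest inside the pan; the collar, the block and the adapter are in the caddy; the caddy stands upright (within 3 degrees) on the stand, centred within 8 mm, its slots over the key so that it is down to within 4 mm of its seat, and at rest, released (x of cap in the frame of pan between -0.095 and 0.095 m and y of cap in the frame of pan between -0.095 and 0.095 m and z of cap in the frame of pan between -0.005 and 0.06 m and x of collar in the frame of caddy between -0.095 and 0.095 m and y of collar in the frame of caddy between -0.095 and 0.095 m and z of collar in the frame of caddy between 0.01 and 0.065 m and x of block in the frame of caddy between -0.095 and 0.095 m and y of block in the frame of caddy between -0.095 and 0.095 m and z of block in the frame of caddy between 0.01 and 0.065 m and x of adapter in the frame of caddy between -0.095 and 0.095 m and y of adapter in the frame of caddy between -0.095 and 0.095 m and z of adapter in the frame of caddy between 0.01 and 0.065 m and linear speed of cap below 0.03 m/s and horizontal distance between caddy and stand below 0.008 m and z of caddy in the frame of stand below 0.019 m and angle between caddy's own z axis and vertical below 0.05 rad and linear speed of caddy below 0.02 m/s); the robot touches nothing.
It fails at once if a part was touched by the gripper (contact force between the fingers and cap above 0.5 N or contact force between the fingers and collar above 0.5 N or contact force between the fingers and block above 0.5 N or contact force between the fingers and adapter above 0.5 N).
It fails at once if the caddy was dropped onto the stand (moving faster than 0.45 m/s just above it) (horizontal distance between caddy and stand below 0.04 m and z of caddy in the frame of stand below 0.05 m and linear speed of caddy above 0.45 m/s).
It fails at once if a bystander was moved by more than 20 mm (distance of any of transmitter, bottle, jar, flange, spanner, driver, mallet from where it was at the start of the episode above 0.02 m).
It also fails if it takes over 58 s, if anything falls off the work surface, if the arm or the gripper's body presses on something with over 40 N, if the wrist force passes 120 N, or if a joint passes its speed limit or range.

## Robot

A 6-joint arm with a two-finger parallel gripper is mounted at the origin on the work surface. World frame = base frame: x ahead of the robot, y to its left, z up, the work surface at z = 0. Lengths are in mm, angles in rad, forces in N, time in s.
With the tool pointing down it reaches from about 425 to 950 mm from the base axis. Payload 3.5 kg.
Tool frame: the origin (TCP) lies between the finger pads; the fingertips stand 11 mm ahead of it and the grasp point (between the pads) lies 8 mm behind it (manip.tips_ahead is the z of the fingertips in the tool frame, in mm); z points along the fingers, y is the line along which they close (so a half turn about z gives the same grasp; the last joint's range is limited). The gripper opens to 85 mm and grips with 20 to 120 N. Pads are 22 mm wide; open, the fingers measure 114 mm over their backs; the gripper's body (76 mm by 85 mm) begins 54 mm behind the grasp point. The pads swing forward as they close: fully open they stand 13 mm farther back than shut.
Start: joints at [-1.47, 0.286, 1.577, -0, 1.279, -0.15], TCP at [167.546, -653.861, 242.325] pointing down, gripper open.
Joint ranges: [-2.77, 2.77], [-0.9, 2.22], [0.21, 2.48], [-1.53, 4.67], [0.24, 2.81], [-2.84, 2.84]. Speed limits (rad/s): [2.79, 2.79, 3.14, 3.14, 3.14, 3.14].

## Interface

Orientations are given as a unit quaternion [x, y, z, w].
In Python, from workcell import manip gives the robot as it stands.
- The arm moves only by the shell command python3 shift.py, which reads ROWS from standard input. ROWS is a JSON list of rows, 1 to 10 of them, each of 5 numbers: the finger opening in mm, then dx, dy, dz in mm, then a turn about the tool's z in rad; each row is the pose to reach, as a shift and turn from the pose commanded when the command began, along the tool's axes at that moment; what a row does not reach only later rows make up. A row lasts 1/8 s, in which the tool goes at most 62.5 mm and 0.188 rad, less where a joint would pass 70% of its speed; a pose out of reach is approached as far as the arm can. The fingers move at their own pace and stop on an object; the grip force is fixed at half the most. Time passes only in rows, so rows that do not move let the fingers close. It prints the time, the measured TCP pose, the force, the opening and the grip force at its end. Input that does not fit is refused with a message, and nothing moves.
- manip.state(): the state, without advancing time (a new reading comes with each control period).
- manip.grab_frame(name): name is "scene" or "top"; returns a dict with "color" (480x640x3 uint8, red, green, blue), "fx", "fy", "cx", "cy" (pixels), "k1" (the pictures are not rectified: a ray, as slopes to the right and down, at radius r is drawn at 1 + k1 r^2 times it, then the intrinsics apply), "camera_from_world" (4x4, takes a point from world to camera coordinates). Camera axes: x right, y down, z forward; pixel columns grow to the right and rows downward; lengths in mm; the calibration is good to about 2 mm. A picture is of the moment at which its call begins. There is no depth.
- manip.job_done(): hands the job in; it is judged then, once.
The state is a dict: "t": time; "qpos": joint angles; "joint_vel": joint speeds; "tau": joint torques, N m; "tool_pos": TCP position; "ee_rot": TCP orientation; "contact_force": force on the tool from outside, world axes, zero at the start; "wrist_torque": the same for the moment, N m; "width": finger opening in mm; "finger_force": force on a finger pad.
Only numpy, scipy, OpenCV 4.12 (cv2) and the standard library are available. Lean on these libraries where they do the work, as an engineer would, in place of code of your own. Each camera call takes 0.05 s, during which the arm holds its last target. There are 200 camera calls.

## Working session

There is one attempt and no reset: what is moved stays moved. The work goes in short steps, Python scripts to look and compute and a shell command to move; the robot and the scene stay as the last step left them, time stands still between calls to the robot, and variables do not carry over. Pictures are saved under pics/ and viewed, at most 10 in all, crops included, and the job is handed in when it is done.

```bash
ls -la; mkdir -p pics; cat > h.py <<'E'
import numpy as np, cv2
from workcell import manip
def snap(n,f):
    d=manip.grab_frame(n); cv2.imwrite(f,cv2.cvtColor(d["color"],cv2.COLOR_RGB2BGR)); return d
def K(d): return np.array([[d["fx"],0,d["cx"]],[0,d["fy"],d["cy"]],[0,0,1.]]),np.array([d["k1"],0,0,0,0.])
def proj(d,P):
    k,c=K(d);T=np.array(d["camera_from_world"])
    return cv2.projectPoints(np.float64(P).reshape(-1,1,3),cv2.Rodrigues(T[:3,:3])[0],T[:3,3],k,c)[0][:,0]
def unproj(d,uv,z):
    k,c=K(d);T=np.array(d["camera_from_world"])
    n=cv2.undistortPoints(np.float64(uv).reshape(-1,1,2),k,c)[:,0]
    r=np.c_[n,np.ones(len(n))]@T[:3,:3]; o=-T[:3,:3].T@T[:3,3]
    z=np.broadcast_to(z,len(r)); return o+r*((z-o[2])/r[:,2])[:,None]
E
python3 - <<'E'
from h import *
for n in("top","scene"):
    d=snap(n,f"pics/{n}0.png"); T=np.array(d["camera_from_world"]); print(n,d["fx"],d["k1"],-T[:3,:3].T@T[:3,3])
print(manip.state())
E
```

```text
total 20
drwxr-xr-x  3 agent agent 4096 Nov 27 04:43 .
drwxr-xr-x 23 root  root  4096 Nov 27 04:43 ..
drwxr-xr-x  2 agent agent 4096 Nov 27 04:43 pics
-rw-r--r--  1 agent agent   61 Jan  1  1970 shift.py
-rw-r--r--  1 agent agent   44 Jan  1  1970 workcell.py
top 517.468762989794 -0.017868853703331557 [ 417.60020345   11.71835168 1274.44200074]
scene 483.37262823153117 -0.04731075180314841 [ 989.3487315  -320.71929793  987.59867686]
{'t': 0.1, 'qpos': array([-1.46999762e+00,  2.87100842e-01,  1.57802384e+00, -2.88863612e-05,
        1.27860458e+00, -1.50028390e-01]), 'joint_vel': array([ 0.00030461, -0.00171789, -0.00537821, -0.00019423,  0.00116629,
        0.00019973]), 'tau': array([ 8.99036550e-04, -4.07296908e+01, -2.93699849e+01, -1.30126837e-04,
        3.46979534e-03,  3.61017499e-06]), 'tool_pos': array([ 167.48426592, -653.30382286,  241.07328962]), 'ee_rot': array([ 9.92144935e-01,  1.25089118e-01,  1.24711235e-05, -1.06832110e-03]), 'contact_force': array([-0.57886073,  0.16662314,  0.34705259]), 'wrist_torque': array([-0.02291947,  0.03334843, -0.01904956]), 'finger_force': 0.0, 'width': 85.23399944066243}
```
View pics/top0.png

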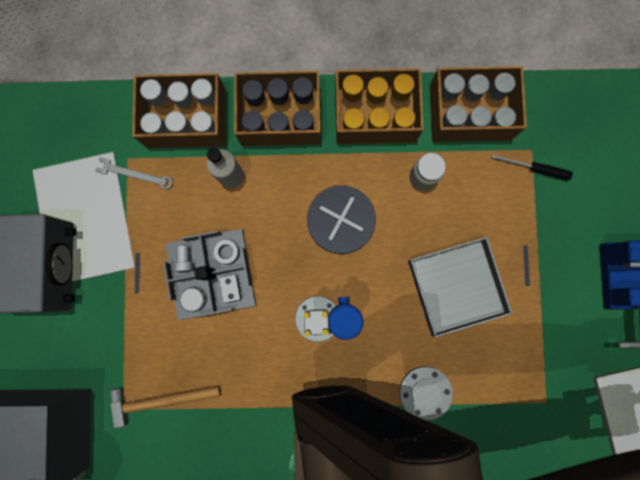

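View pics/scene0.png

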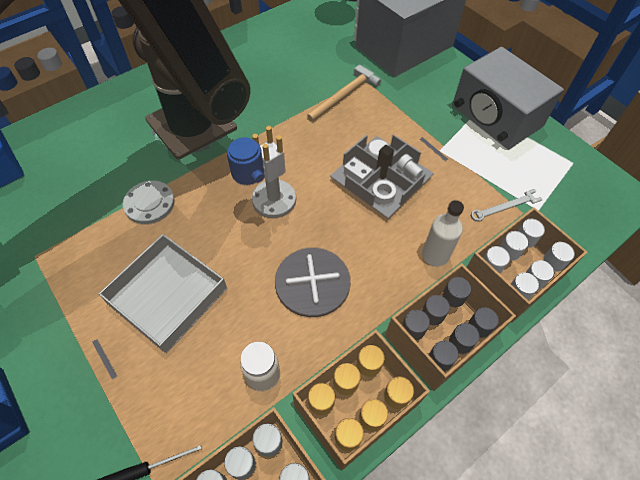

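Top view: caddy (210,275) with cap in lower-left (192,299), collar upper-right (227,251), block lower-right (229,289), adapter upper-left (183,258). Stand is at (341,219), pan (459,286), transmitter (325,320), jar (429,168), bottle (225,170), flange (426,392).

```bash
python3 - <<'E'
from h import *
t=manip.grab_frame("top"); s=manip.grab_frame("scene")
# non-wood masks in top & scene
for nm,d,boxes,zs in(("top",t,{"stand":(295,175,390,265),"pan":(400,230,520,345),"caddy":(155,222,265,325)},{"stand":15,"pan":50,"caddy":21}),("scene",s,{"stand":(265,240,360,325)},{"stand":15})):
    hsv=cv2.cvtColor(d["color"],cv2.COLOR_RGB2HSV)
    for k,(x0,y0,x1,y1) in boxes.items():
        m=np.zeros((480,640),np.uint8); m[y0:y1,x0:x1]=(hsv[y0:y1,x0:x1,1]<75)*255
        c=max(cv2.findContours(m,0,1)[0],key=cv2.contourArea)[:,0].astype(float)+0
        W=unproj(d,c,zs[k])[:,:2].astype(np.float32)
        if k=="stand":
            print(nm,k,cv2.fitEllipse(W))
            x0,y0,x1,y1=boxes[k]; b=np.zeros_like(m); b[y0:y1,x0:x1]=(hsv[y0:y1,x0:x1,2]>150)*(hsv[y0:y1,x0:x1,1]<60)*255
            ys,xs=np.nonzero(b); P=unproj(d,np.c_[xs,ys],28)[:,:2]; ctr=P.mean(0);q=P-ctr
            far=np.hypot(*q.T)>20; a=np.arctan2(q[far,1],q[far,0]); print("key ctr",ctr,len(P),"ang deg",np.degrees(np.angle(np.exp(4j*a).mean())/4))
        else: print(nm,k,cv2.minAreaRect(W))
print("transm", unproj(t,[(317,319),(345,320)],[15,235])[:,:2].round(), "jar",unproj(t,[(430,163)],110)[:,:2],"bottle",unproj(t,[(216,156)],200)[:,:2],"flange",unproj(t,[(426,392)],20)[:,:2])
def crop(d,x,y,w=100,h=75): return cv2.resize(d["color"][y:y+h,x:x+w],(400,300),interpolation=cv2.INTER_CUBIC)
im=np.vstack([np.hstack([crop(t,160,235),crop(t,410,240,)]),np.hstack([crop(s,330,125,110,83),crop(t,290,280)])])
cv2.imwrite("pics/comp.png",im[:,:,::-1])
E
```

```text
top stand ((599.4722900390625, -26.97175407409668), (165.22427368164062, 166.1362762451172), 92.70288848876953)
key ctr [599.89122718 -27.20304517] 219 ang deg -29.580918880211634
top pan ((428.6676940917969, -301.8565673828125), (191.40985107421875, 196.09877014160156), 15.664018630981445)
top caddy ((472.6861572265625, 301.3877258300781), (198.56402587890625, 204.21340942382812), 9.6455659866333)
scene stand ((601.2933349609375, -28.305727005004883), (166.8819122314453, 170.5777587890625), 45.0189323425293)
key ctr [601.09518101 -27.66001177] 451 ang deg -29.585556890880262
transm [[357.  36.]
 [365. -24.]] jar [[ 711.23773997 -231.05354003]] bottle [[713.59063141 241.30201564]] flange [[ 181.20280199 -219.39139149]]
```

View pics/comp.png

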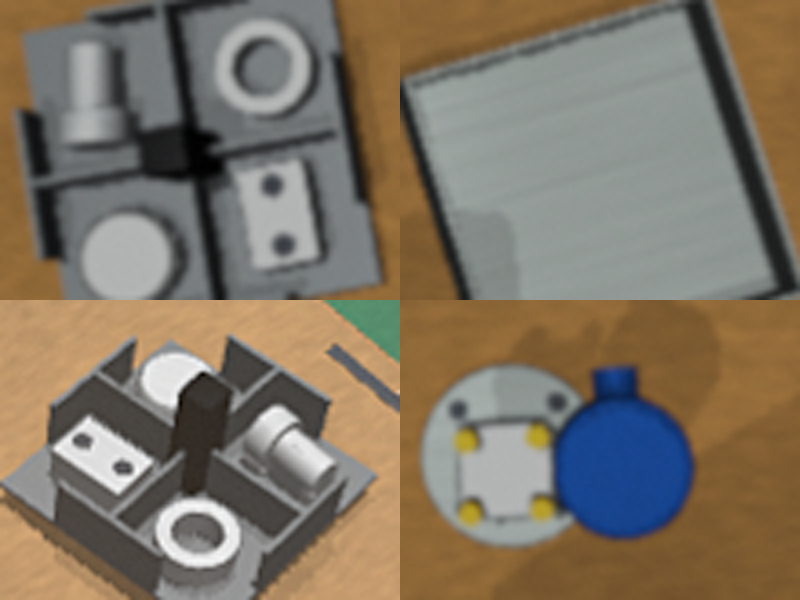

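Composite: divider line tilt about 9.8° in the image; floor tips (25,38) and (383,285) in the first crop; post top (165,150); cap lower left. First I go over the pan, then test how the arm behaves at its inner reach limit, since rows can't tilt the tool directly.

```bash
python3 - <<'E'
from h import *
t=manip.grab_frame("top"); s=manip.grab_frame("scene")
f=lambda x,y:(160+x/4,235+y/4); g=lambda x,y:(330+x*.275,125+(y-300)*.2767)
print(unproj(t,[f(25,38),f(383,285),f(165,150)],[19,19,115]).round(1),unproj(s,[g(3,485),g(375,478),g(203,390)],[21,21,115]).round(1))
E
echo '[[85, 340, -275, -60, 0], [85, 340, -275, -60, 0], [85, 340, -275, -60, 0], [85, 340, -275, -60, 0], [85, 340, -275, -60, 0], [85, 340, -275, -60, 0], [85, 340, -275, -60, 0], [85, 340, -275, -60, 0]]' | python3 shift.py
python3 -c "
from h import *
print(manip.state())"
```

```text
[[544.7 402.2  19. ]
 [390.5 183.3  19. ]
 [470.1 292.5 115. ]] [[396.6 186.8  21. ]
 [550.3 401.4  21. ]
 [470.6 293.  115. ]]
t: 1.3
tool_pos: [430.7, -300.3, 303.5]
ee_rot: [0.992, 0.128, 0.001, 0.001]
contact_force: [0.1, -0.8, 0.3]
width: 85.1
finger_force: 0.0
{'t': 1.3, 'qpos': array([-8.02500908e-01, -9.24956758e-02,  1.87349108e+00,  5.49067395e-04,
        1.35851779e+00,  5.11456006e-01]), 'joint_vel': array([-8.10458990e-03,  1.86459423e-02, -4.68678832e-05, -3.62098293e-02,
       -4.01498410e-03,  3.13825903e-02]), 'tau': array([  1.18391041, -26.71259344, -29.91674066,   0.18256041,
         0.05866573,   0.08595511]), 'tool_pos': array([ 430.65208388, -300.25793769,  303.50553049]), 'ee_rot': array([9.91772314e-01, 1.28009860e-01, 8.36147440e-04, 6.73763020e-04]), 'contact_force': array([ 0.08031804, -0.79586144,  0.32555966]), 'wrist_torque': array([-0.00125256,  0.02328572,  0.0243827 ]), 'finger_force': 0.0, 'width': 85.05779702730429}
```

```bash
echo '[[85, -100, -180, 0, 0], [85, -100, -180, 0, 0], [85, -100, -180, 0, 0], [85, -100, -180, 0, 0], [85, -100, -180, 0, 0]]' | python3 shift.py
python3 -c "
from h import *
s=manip.state();print(s['qpos'].round(3),s['ee_rot'].round(4))"
```

```text
t: 1.92
tool_pos: [286.5, -153.7, 302.5]
ee_rot: [0.992, 0.125, 0.001, 0.001]
contact_force: [0.1, 0.5, -0.1]
width: 85.0
finger_force: 0.0
[-0.808 -0.631  2.266 -0.     1.505  0.513] [9.922e-01 1.245e-01 6.000e-04 1.100e-03]
```

```bash
echo '[[85, -60, -105, 0, 0], [85, -60, -105, 0, 0], [85, -60, -105, 0, 0]]' | python3 shift.py
python3 -c "
from h import *
s=manip.state();print(s['qpos'].round(3),s['ee_rot'].round(4))"
```

```text
t: 2.3
tool_pos: [231.7, -76.3, 303.4]
ee_rot: [0.992, 0.126, -0.009, -0.004]
contact_force: [-0.0, 0.2, -0.2]
width: 85.2
finger_force: 0.0
[-0.736 -0.893  2.387 -0.008  1.666  0.583] [ 0.992   0.1256 -0.0089 -0.0042]
```

```bash
echo '[[85, 0, 0, 0, 0], [85, 0, 0, 0, 0]]' | python3 shift.py
python3 -c "
from h import *
s=manip.state();print(s['qpos'].round(3),s['ee_rot'].round(4))"
echo '[[85, -40, -80, 0, 0], [85, -80, -160, 0, 0], [85, -120, -240, 0, 0]]' | python3 shift.py
python3 -c "
from h import *
s=manip.state();print(s['qpos'].round(3),s['ee_rot'].round(4))"
```

```text
t: 2.55
tool_pos: [231.6, -76.8, 303.7]
ee_rot: [0.992, 0.125, -0.009, -0.004]
contact_force: [0.5, -0.6, 0.7]
width: 84.5
finger_force: 0.0
[-0.738 -0.893  2.386 -0.008  1.666  0.583] [ 0.9922  0.1245 -0.0088 -0.0041]
t: 2.92
tool_pos: [231.9, 48.7, 311.3]
ee_rot: [0.992, 0.124, -0.024, -0.003]
contact_force: [0.7, 0.4, 0.2]
width: 85.2
finger_force: 0.0
[-0.221 -0.894  2.374 -0.011  1.709  1.101] [ 0.9921  0.1235 -0.0238 -0.0029]
```

```bash
echo '[[85, 60, -30, 0, 0], [85, 120, -60, 0, 0], [85, 180, -100, 0, 0], [85, 230, -140, 0, 0], [85, 290, -175, 0, 0], [85, 290, -175, 0, 0]]' | python3 shift.py
python3 -c "
from h import *
s=manip.state();print(s['qpos'].round(3),s['ee_rot'].round(4))"
```

```text
t: 3.68
tool_pos: [470.9, 291.5, 297.9]
ee_rot: [0.992, 0.126, -0.025, -0.003]
contact_force: [-0.8, -0.5, 0.4]
width: 85.0
finger_force: 0.0
[0.364 0.003 1.792 0.018 1.394 1.679] [ 0.9918  0.1255 -0.025  -0.0028]
```

The arm re-anchors at its reach limits, so the tool keeps a lean gained there. The plan is:

1. With a near-vertical tool, turn the caddy on the bench to match the key.
2. Lean the tool about 18° by pushing at the inner reach limit.
3. Regrasp and turn about the leaned tool z. That tilts the caddy, and turning back uprights it.

```bash
cat >> h.py <<'E'
from scipy.spatial.transform import Rotation as Ro
def st():
    s=manip.state(); R=Ro.from_quat(s["ee_rot"]); M=R.as_matrix(); u=-M[:,2]
    print("t",s["t"],"tcp",s["tool_pos"].round(1),"lean deg",np.degrees(np.arccos(u[2])).round(2),"az",np.degrees(np.arctan2(u[1],u[0])).round(1),"phi",np.degrees(np.arctan2(M[1,0],M[0,0])).round(1),"tooly z",M[2,1].round(3),"q",s["qpos"].round(2),"w",round(s["width"],1),"F",s["contact_force"].round(1))
    return s,M
def to(P): 
    s,M=st(); d=M.T@(np.array(P)-s["tool_pos"]); print("shift",d.round(1),"len",np.linalg.norm(d).round()); return d
E
python3 -c "
from h import *
to([470.3,293,150]);to([470.3,293,84])"
```

```text
t 3.675 tcp [470.9 291.5 297.9] lean deg 2.88 az 0.8 phi 14.4 tooly z -0.012 q [0.36 0.   1.79 0.02 1.39 1.68] w 85.0 F [-0.8 -0.5  0.4]
shift [7.000e+00 1.000e-01 1.477e+02] len 148.0
t 3.675 tcp [470.9 291.5 297.9] lean deg 2.88 az 0.8 phi 14.4 tooly z -0.012 q [0.36 0.   1.79 0.02 1.39 1.68] w 85.0 F [-0.8 -0.5  0.4]
shift [ 10.2   0.9 213.6] len 214.0
```

```bash
echo '[[85, 3, 0, 60, 0.08], [85, 6, 0, 120, 0.08], [85, 9, 0, 170, 0.08], [85, 10, 1, 200, 0.08], [85, 10, 1, 213, 0.08], [85, 10, 1, 213, 0.08], [20, 10, 1, 213, 0.08], [20, 10, 1, 213, 0.08], [20, 10, 1, 213, 0.08], [20, 10, 1, 213, 0.08]]' | python3 shift.py
python3 -c "
from h import *
st(); snap('scene','pics/g1.png'); print(manip.state()['finger_force'])"
```

```text
t: 4.92
tool_pos: [468.9, 292.4, 87.7]
ee_rot: [0.996, 0.085, -0.023, -0.003]
contact_force: [-0.4, 4.5, 3.7]
width: 27.4
finger_force: 62.4
t 4.925 tcp [468.9 292.4  87.7] lean deg 2.67 az -3.1 phi 9.8 tooly z -0.01 q [0.37 0.22 1.97 0.02 1.   1.75] w 27.4 F [-0.4  4.5  3.7]
62.46509671211243
```

View pics/g1.png

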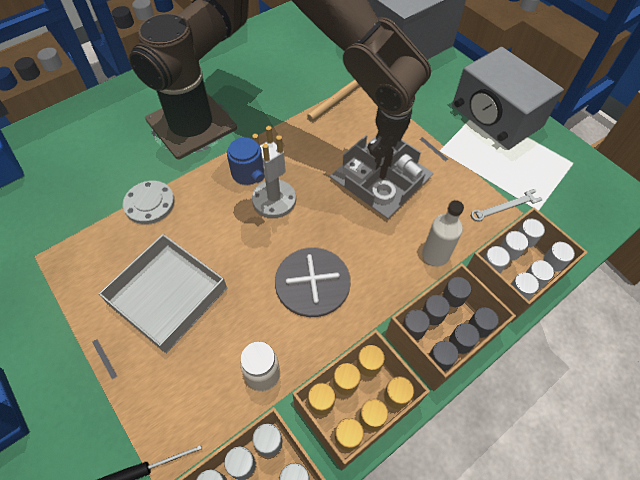

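```bash
echo '[[20, 0, 0, -8, 0], [20, 0, 0, -15, 0.1], [20, 0, 0, -15, 0.25], [20, 0, 0, -15, 0.4], [20, 0, 0, -15, 0.55], [20, 0, 0, -15, 0.65], [20, 0, 0, -15, 0.688], [20, 0, 0, -10, 0.688], [20, 0, 0, -4, 0.688], [20, 0, 0, -1, 0.688]]' | python3 shift.py
python3 -c "
from h import *
st()"
echo '[[20, 0, 0, 1, 0], [20, 0, 0, 1, 0], [60, 0, 0, 1, 0], [85, 0, 0, 1, 0], [85, 0, 0, 1, 0], [85, 0, 0, -30, 0], [85, 0, 0, -80, 0], [85, 0, 0, -120, 0]]' | python3 shift.py
python3 -c "
from h import *
st(); snap('top','pics/g2.png')
to([300,-10,330])"
```

```text
t: 6.22
tool_pos: [467.7, 290.6, 88.5]
ee_rot: [0.967, -0.255, -0.025, 0.008]
contact_force: [-7.3, -6.6, 14.7]
width: 27.6
finger_force: 63.7
t 6.225 tcp [467.7 290.6  88.5] lean deg 3.01 az 2.7 phi -29.6 tooly z 0.028 q [0.36 0.22 1.97 0.02 1.01 2.44] w 27.6 F [-7.3 -6.6 14.7]
t: 7.22
tool_pos: [474.7, 291.5, 209.3]
ee_rot: [0.967, -0.256, -0.023, 0.006]
contact_force: [0.0, 0.3, 0.6]
width: 85.1
finger_force: 0.0
t 7.225 tcp [474.7 291.5 209.3] lean deg 2.68 az -1.0 phi -29.6 tooly z 0.022 q [0.36 0.08 1.88 0.02 1.23 2.44] w 85.1 F [0.  0.3 0.6]
t 7.275 tcp [477.7 292.7 215.8] lean deg 2.14 az -6.8 phi -29.6 tooly z 0.014 q [0.36 0.07 1.87 0.02 1.23 2.44] w 84.9 F [1.6 0.7 3.7]
shift [  -8.8  352.6 -108.9] len 369.0
```

View pics/g2.png

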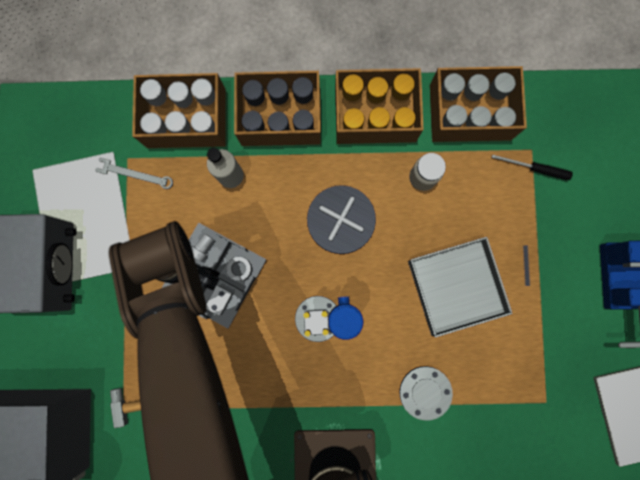

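```bash
echo '[[85, 0, 20, -60, -0.18], [85, 0, 60, -110, -0.36], [85, 0, 120, -110, -0.54], [85, 0, 180, -110, -0.72], [85, -5, 240, -110, -0.9], [85, -9, 300, -110, -1.08], [85, -9, 350, -110, -1.25], [85, -9, 350, -110, -1.4], [85, -9, 350, -110, -1.57]]' | python3 shift.py
echo '[[85, 0, 0, 0, -0.18], [85, 0, 0, 0, -0.36], [85, 0, 0, 0, -0.54], [85, 0, 0, 0, -0.72], [85, 0, 0, 0, -0.9], [85, 0, 0, 0, -1.08], [85, 0, 0, 0, -1.26], [85, 0, 0, 0, -1.44], [85, 0, 0, 0, -1.57]]' | python3 shift.py
python3 -c "
from h import *
st();to([250,-17,330])"
```

```text
t: 8.4
tool_pos: [298.4, -9.6, 326.1]
ee_rot: [0.872, 0.488, -0.02, -0.011]
contact_force: [0.8, 0.0, 0.4]
width: 84.8
finger_force: 0.0
t: 9.52
tool_pos: [299.0, -8.6, 325.9]
ee_rot: [0.271, 0.962, -0.007, -0.023]
contact_force: [-0.6, -0.6, 0.4]
width: 84.6
finger_force: 0.0
t 9.525 tcp [299.   -8.6 325.9] lean deg 2.73 az 0.4 phi 148.5 tooly z -0.025 q [-0.36 -0.68  2.25 -0.02  1.62 -1.38] w 84.6 F [-0.6 -0.6  0.4]
t 9.525 tcp [299.   -8.6 325.9] lean deg 2.73 az 0.4 phi 148.5 tooly z -0.025 q [-0.36 -0.68  2.25 -0.02  1.62 -1.38] w 84.6 F [-0.6 -0.6  0.4]
shift [ 37.5 -32.8  -1.8] len 50.0
```

```bash
echo '[[85, 42, -42, 0, -0.03], [85, 42, -42, 0, -0.03]]' | python3 shift.py
python3 -c "
from h import *
st()"
echo '[[85, 200, 0, 0, 0], [85, 200, 0, 0, 0]]' | python3 shift.py
python3 -c "
from h import *
st()"
echo '[[85, 200, 0, 0, 0], [85, 200, 0, 0, 0]]' | python3 shift.py
python3 -c "
from h import *
st()"
```

```text
t: 9.78
tool_pos: [239.8, -22.6, 330.0]
ee_rot: [0.261, 0.965, -0.007, -0.02]
contact_force: [0.3, 0.4, -0.4]
width: 85.0
finger_force: 0.0
t 9.775 tcp [239.8 -22.6 330. ] lean deg 2.42 az 5.1 phi 149.8 tooly z -0.024 q [-0.5  -0.88  2.34 -0.02  1.72 -1.55] w 85.0 F [ 0.3  0.4 -0.4]
t: 10.02
tool_pos: [222.0, 45.5, 340.7]
ee_rot: [0.26, 0.965, -0.013, -0.038]
contact_force: [0.7, 0.7, 0.5]
width: 84.5
finger_force: 0.0
t 10.025 tcp [222.   45.5 340.7] lean deg 4.66 az 4.2 phi 149.7 tooly z -0.046 q [-0.23 -0.89  2.32 -0.02  1.79 -1.28] w 84.5 F [0.7 0.7 0.5]
t: 10.28
tool_pos: [175.7, 135.9, 356.0]
ee_rot: [0.259, 0.965, -0.023, -0.047]
contact_force: [1.2, 1.0, -0.1]
width: 84.7
finger_force: 0.0
t 10.275 tcp [175.7 135.9 356. ] lean deg 5.96 az 11.5 phi 149.8 tooly z -0.069 q [ 0.19 -0.89  2.3  -0.    1.84 -0.86] w 84.7 F [ 1.2  1.  -0.1]
```

```bash
python3 -c "
from h import *
to([226,-90,330])"
```

```text
t 10.275 tcp [175.7 135.9 356. ] lean deg 5.96 az 11.5 phi 149.8 tooly z -0.069 q [ 0.19 -0.89  2.3  -0.    1.84 -0.86] w 84.7 F [ 1.2  1.  -0.1]
shift [-158.6 -168.6   25.4] len 233.0
```

```bash
echo '[[85, -60, -20, 10, 0], [85, -110, -60, 20, 0], [85, -150, -110, 25, 0], [85, -158, -168, 25, 0], [85, -158, -168, 25, 0]]' | python3 shift.py
python3 -c "
from h import *
st()"
echo '[[85, 195, -30, 30, 0], [85, 195, -30, 30, 0]]' | python3 shift.py
python3 -c "
from h import *
st()"
echo '[[85, 195, -30, 30, 0], [85, 195, -30, 30, 0]]' | python3 shift.py
python3 -c "
from h import *
st()"
```

```text
t: 10.9
tool_pos: [225.1, -95.1, 330.2]
ee_rot: [0.267, 0.962, -0.023, -0.047]
contact_force: [0.4, 0.8, 0.5]
width: 85.1
finger_force: 0.0
t 10.9 tcp [225.1 -95.1 330.2] lean deg 6.02 az 10.7 phi 148.9 tooly z -0.07 q [-0.74 -0.83  2.32 -0.08  1.72 -1.78] w 85.1 F [0.4 0.8 0.5]
t: 11.15
tool_pos: [202.9, -76.1, 329.8]
ee_rot: [0.258, 0.964, -0.022, -0.065]
contact_force: [0.2, -0.8, -0.3]
width: 85.0
finger_force: 0.0
t 11.15 tcp [202.9 -76.1 329.8] lean deg 7.9 az 3.9 phi 149.7 tooly z -0.077 q [-0.72 -0.89  2.35 -0.1   1.79 -1.79] w 85.0 F [ 0.2 -0.8 -0.3]
t: 11.4
tool_pos: [196.8, -63.6, 335.8]
ee_rot: [0.257, 0.962, -0.022, -0.084]
contact_force: [0.4, -0.4, -0.6]
width: 84.6
finger_force: 0.0
t 11.4 tcp [196.8 -63.6 335.8] lean deg 10.01 az -0.1 phi 149.7 tooly z -0.086 q [-0.68 -0.89  2.34 -0.11  1.83 -1.75] w 84.6 F [ 0.4 -0.4 -0.6]
```

```bash
python3 -c "
from h import *
to([160,-185,330])"
```

```text
t 11.4 tcp [196.8 -63.6 335.8] lean deg 10.01 az -0.1 phi 149.7 tooly z -0.086 q [-0.68 -0.89  2.34 -0.11  1.83 -1.75] w 84.6 F [ 0.4 -0.4 -0.6]
shift [ -30.  -122.8   12.1] len 127.0
```

```bash
echo '[[85, -50, -40, 12, 0], [85, -50, -90, 12, 0], [85, -30, -123, 12, 0], [85, -30, -123, 12, 0]]' | python3 shift.py
python3 -c "
from h import *
st()"
echo '[[85, 185, 64, 40, 0], [85, 185, 64, 40, 0]]' | python3 shift.py
python3 -c "
from h import *
st()"
echo '[[85, 185, 64, 40, 0], [85, 185, 64, 40, 0]]' | python3 shift.py
python3 -c "
from h import *
st()"
echo '[[85, 185, 64, 40, 0], [85, 185, 64, 40, 0]]' | python3 shift.py
python3 -c "
from h import *
st()"
```

```text
t: 11.9
tool_pos: [158.5, -186.8, 330.4]
ee_rot: [0.261, 0.961, -0.023, -0.084]
contact_force: [0.6, -0.7, 0.6]
width: 85.2
finger_force: 0.0
t 11.9 tcp [ 158.5 -186.8  330.4] lean deg 9.97 az -0.2 phi 149.2 tooly z -0.087 q [-1.13 -0.8   2.31 -0.16  1.71 -2.19] w 85.2 F [ 0.6 -0.7  0.6]
t: 12.15
tool_pos: [143.5, -150.6, 324.8]
ee_rot: [0.259, 0.961, -0.014, -0.101]
contact_force: [1.3, 0.3, 0.5]
width: 85.3
finger_force: 0.0
t 12.15 tcp [ 143.5 -150.6  324.8] lean deg 11.69 az -7.1 phi 149.4 tooly z -0.079 q [-1.11 -0.9   2.36 -0.17  1.79 -2.18] w 85.3 F [1.3 0.3 0.5]
t: 12.4
tool_pos: [151.8, -125.5, 326.6]
ee_rot: [0.258, 0.959, -0.009, -0.118]
contact_force: [0.7, -0.7, 0.0]
width: 85.1
finger_force: 0.0
t 12.4 tcp [ 151.8 -125.5  326.6] lean deg 13.56 az -10.8 phi 149.4 tooly z -0.078 q [-1.   -0.89  2.36 -0.18  1.84 -2.08] w 85.1 F [ 0.7 -0.7  0. ]
t: 12.65
tool_pos: [164.2, -84.9, 331.8]
ee_rot: [0.258, 0.957, -0.006, -0.135]
contact_force: [0.4, -0.9, 0.2]
width: 84.9
finger_force: 0.0
t 12.65 tcp [164.2 -84.9 331.8] lean deg 15.56 az -12.6 phi 149.2 tooly z -0.081 q [-0.83 -0.89  2.35 -0.16  1.9  -1.91] w 84.9 F [ 0.4 -0.9  0.2]
```

```bash
python3 -c "
from h import *
to([150,-200,330]);to([70,-225,330])"
```

```text
t 12.65 tcp [164.2 -84.9 331.8] lean deg 15.56 az -12.6 phi 149.2 tooly z -0.081 q [-0.83 -0.89  2.35 -0.16  1.9  -1.91] w 84.9 F [ 0.4 -0.9  0.2]
shift [ -45.7 -106.7   -1.3] len 116.0
t 12.65 tcp [164.2 -84.9 331.8] lean deg 15.56 az -12.6 phi 149.2 tooly z -0.081 q [-0.83 -0.89  2.35 -0.16  1.9  -1.91] w 84.9 F [ 0.4 -0.9  0.2]
shift [   8.4 -167.7   18.2] len 169.0
```

```bash
echo '[[85, -40, -50, 0, 0.18], [85, -45, -105, 0, 0.36], [85, -20, -140, 10, 0.54], [85, 8, -167, 18, 0.72], [85, 8, -167, 18, 0.9], [85, 8, -167, 18, 1.0]]' | python3 shift.py
python3 -c "
from h import *
s,M=st(); p=s['tool_pos']; print(M.T@(-200*np.array([p[0],p[1],0])/np.hypot(p[0],p[1])))"
```

```text
t: 13.4
tool_pos: [70.1, -225.8, 330.0]
ee_rot: [0.687, 0.714, -0.07, -0.115]
contact_force: [-0.4, 0.6, 0.3]
width: 85.0
finger_force: 0.0
t 13.4 tcp [  70.1 -225.8  330. ] lean deg 15.54 az -12.5 phi 91.6 tooly z -0.259 q [-1.44 -0.8   2.32 -0.26  1.72 -1.51] w 85.0 F [-0.4  0.6  0.3]
[192.17701972 -48.57252492  26.62147473]
```

```bash
for i in 1; do :; done
echo '[[85, 192, -49, 27, 0], [85, 192, -49, 27, 0], [85, 192, -49, 27, 0]]' | python3 shift.py
python3 -c "
from h import *
s,M=st(); p=s['tool_pos']; print(M.T@(-200*np.array([p[0],p[1],0])/np.hypot(p[0],p[1])))"
echo '[[85, 192, -49, 27, 0], [85, 192, -49, 27, 0]]' | python3 shift.py
python3 -c "
from h import *
s,M=st(); p=s['tool_pos']; print(M.T@(-200*np.array([p[0],p[1],0])/np.hypot(p[0],p[1])))"
```

```text
t: 13.78
tool_pos: [90.9, -168.5, 338.3]
ee_rot: [0.685, 0.713, -0.068, -0.134]
contact_force: [0.3, -0.1, -0.3]
width: 85.2
finger_force: 0.0
t 13.775 tcp [  90.9 -168.5  338.3] lean deg 17.24 az -17.0 phi 91.5 tooly z -0.28 q [-1.29 -0.89  2.34 -0.26  1.85 -1.39] w 85.2 F [ 0.3 -0.1 -0.3]
[177.60881885 -81.70580436  42.18138216]
t: 14.02
tool_pos: [126.6, -117.9, 350.3]
ee_rot: [0.684, 0.711, -0.069, -0.15]
contact_force: [0.7, 0.0, 0.0]
width: 85.0
finger_force: 0.0
t 14.025 tcp [ 126.6 -117.9  350.3] lean deg 19.02 az -19.1 phi 91.1 tooly z -0.304 q [-1.04 -0.89  2.33 -0.23  1.95 -1.14] w 85.0 F [0.7 0.  0. ]
[ 138.26413306 -131.65613259   59.57929389]
```

```bash
python3 -c "
from h import *
to([100,-200,330]);to([-20,-235,330])
s,M=st();print(M.T@[17,199,0],M.T@[30,190,0])"
```

```text
t 14.025 tcp [ 126.6 -117.9  350.3] lean deg 19.02 az -19.1 phi 91.1 tooly z -0.304 q [-1.04 -0.89  2.33 -0.23  1.95 -1.14] w 85.0 F [0.7 0.  0. ]
shift [-83.3 -23.7  18.6] len 89.0
t 14.025 tcp [ 126.6 -117.9  350.3] lean deg 19.02 az -19.1 phi 91.1 tooly z -0.304 q [-1.04 -0.89  2.33 -0.23  1.95 -1.14] w 85.0 F [0.7 0.  0. ]
shift [-115.7 -139.7   51.9] len 189.0
t 14.025 tcp [ 126.6 -117.9  350.3] lean deg 19.02 az -19.1 phi 91.1 tooly z -0.304 q [-1.04 -0.89  2.33 -0.23  1.95 -1.14] w 85.0 F [0.7 0.  0. ]
[197.22507308  27.15655102  15.96221426] [188.03194017  39.02534238  11.00055134]
```

```bash
echo '[[85, -50, -15, 10, 0], [85, -90, -40, 20, 0], [85, -110, -90, 35, 0], [85, -116, -140, 52, 0], [85, -116, -140, 52, 0]]' | python3 shift.py
echo '[[85, 197, 27, 16, 0], [85, 197, 27, 16, 0], [85, 197, 27, 16, 0]]' | python3 shift.py
python3 -c "
from h import *
st()"
echo '[[85, 190, 27, 16, 0], [85, 190, 27, 16, 0]]' | python3 shift.py
python3 -c "
from h import *
st();to([100,-200,330]);to([350,-350,330])"
```

```text
t: 14.65
tool_pos: [-24.0, -236.2, 329.5]
ee_rot: [0.688, 0.706, -0.069, -0.151]
contact_force: [0.1, 0.4, 0.4]
width: 85.2
finger_force: 0.0
t: 15.02
tool_pos: [35.4, -187.4, 337.2]
ee_rot: [0.683, 0.708, -0.063, -0.166]
contact_force: [0.5, 0.1, -0.8]
width: 84.8
finger_force: 0.0
t 15.025 tcp [  35.4 -187.4  337.2] lean deg 20.48 az -23.3 phi 90.6 tooly z -0.316 q [-1.52 -0.9   2.35 -0.33  1.83 -1.62] w 84.8 F [ 0.5  0.1 -0.8]
t: 15.28
tool_pos: [98.0, -132.0, 346.3]
ee_rot: [0.682, 0.706, -0.062, -0.181]
contact_force: [0.1, -1.0, 0.1]
width: 85.0
finger_force: 0.0
t 15.275 tcp [  98.  -132.   346.3] lean deg 22.03 az -25.0 phi 90.2 tooly z -0.334 q [-1.18 -0.89  2.34 -0.28  1.97 -1.29] w 85.0 F [ 0.1 -1.   0.1]
t 15.275 tcp [  98.  -132.   346.3] lean deg 22.03 az -25.0 phi 90.2 tooly z -0.334 q [-1.18 -0.89  2.34 -0.28  1.97 -1.29] w 85.0 F [ 0.1 -1.   0.1]
shift [-69.8   3.1   3.7] len 70.0
t 15.275 tcp [  98.  -132.   346.3] lean deg 22.03 az -25.0 phi 90.2 tooly z -0.334 q [-1.18 -0.89  2.34 -0.28  1.97 -1.29] w 85.0 F [ 0.1 -1.   0.1]
shift [-218.6  229.  -105.1] len 334.0
```

```bash
cat >> h.py <<'E'
def turn_for(az):
    s,M=st()
    from scipy.optimize import brentq
    def f(t):
        y=(M@Ro.from_euler("z",t).as_matrix())[:,1]; return (np.degrees(np.arctan2(y[1],y[0]))-az+180)%360-180
    g=np.linspace(-2.6,2.6,400); v=[f(t) for t in g]
    for i in range(399):
        if v[i]*v[i+1]<=0 and abs(v[i])<90: print("turn",round(brentq(f,g[i],g[i+1]),3))
E
python3 -c "
from h import *
turn_for(60.4);to([300,-80,330]);to([470,285,290]);to([468,292,190])"
```

```text
t 15.275 tcp [  98.  -132.   346.3] lean deg 22.03 az -25.0 phi 90.2 tooly z -0.334 q [-1.18 -0.89  2.34 -0.28  1.97 -1.29] w 85.0 F [ 0.1 -1.   0.1]
turn -1.014
t 15.275 tcp [  98.  -132.   346.3] lean deg 22.03 az -25.0 phi 90.2 tooly z -0.334 q [-1.18 -0.89  2.34 -0.28  1.97 -1.29] w 85.0 F [ 0.1 -1.   0.1]
shift [ 47.6 198.6 -45.3] len 209.0
t 15.275 tcp [  98.  -132.   346.3] lean deg 22.03 az -25.0 phi 90.2 tooly z -0.334 q [-1.18 -0.89  2.34 -0.28  1.97 -1.29] w 85.0 F [ 0.1 -1.   0.1]
shift [399.8 394.3  -8.1] len 562.0
t 15.275 tcp [  98.  -132.   346.3] lean deg 22.03 az -25.0 phi 90.2 tooly z -0.334 q [-1.18 -0.89  2.34 -0.28  1.97 -1.29] w 85.0 F [ 0.1 -1.   0.1]
shift [389.7 426.3  86.4] len 584.0
```

```bash
echo '[[85, 10, 60, -14, -0.18], [85, 24, 120, -28, -0.36], [85, 40, 180, -42, -0.54], [85, 70, 220, -45, -0.72], [85, 120, 250, -42, -0.9], [85, 170, 275, -38, -1.01], [85, 220, 300, -32, -1.01], [85, 270, 325, -26, -1.01], [85, 320, 350, -18, -1.01], [85, 360, 375, -12, -1.01]]' | python3 shift.py
python3 - <<'E'
from h import *
t=manip.grab_frame("top")
turn_for(60.4);s,M=st()
# caddy pose: post top + floor corners
cv2.imwrite("pics/c3.png",cv2.resize(t["color"][225:335,150:290],(700,550),interpolation=cv2.INTER_CUBIC)[:,:,::-1])
G=np.array([468,291,94]) # grasp point
T=G+8*M[:,2]; to(T); to(T-120*M[:,2])
E
```

```text
t: 16.52
tool_pos: [451.4, 247.3, 293.1]
ee_rot: [0.254, 0.948, 0.033, -0.189]
contact_force: [0.2, -1.0, -0.7]
width: 85.1
finger_force: 0.0
t 16.575 tcp [452.4 250.5 291.5] lean deg 22.21 az -25.3 phi 149.7 tooly z -0.031 q [ 0.2   0.04  1.8   0.23  1.62 -0.87] w 85.1 F [-1.   0.3  0.1]
turn -0.0
t 16.575 tcp [452.4 250.5 291.5] lean deg 22.21 az -25.3 phi 149.7 tooly z -0.031 q [ 0.2   0.04  1.8   0.23  1.62 -0.87] w 85.1 F [-1.   0.3  0.1]
t 16.575 tcp [452.4 250.5 291.5] lean deg 22.21 az -25.3 phi 149.7 tooly z -0.031 q [ 0.2   0.04  1.8   0.23  1.62 -0.87] w 85.1 F [-1.   0.3  0.1]
shift [-67.9  49.  192. ] len 209.0
t 16.575 tcp [452.4 250.5 291.5] lean deg 22.21 az -25.3 phi 149.7 tooly z -0.031 q [ 0.2   0.04  1.8   0.23  1.62 -0.87] w 85.1 F [-1.   0.3  0.1]
shift [-67.9  49.   72. ] len 110.0
```

View pics/c3.png

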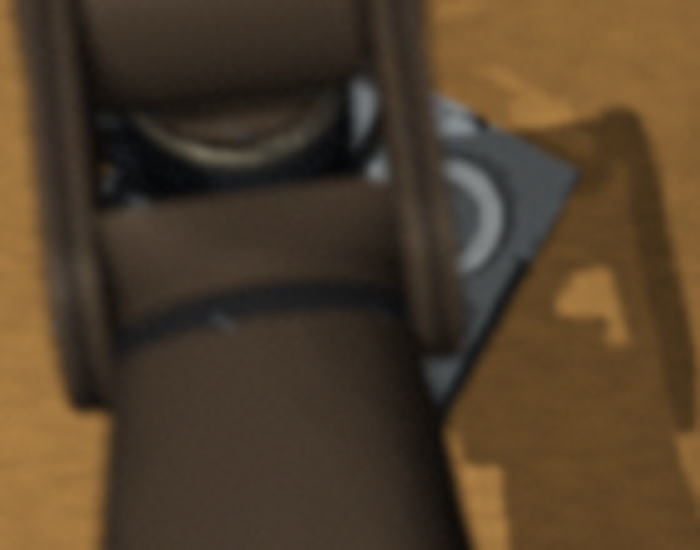

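```bash
echo '[[85, -35, 25, 35, 0], [85, -68, 49, 72, 0], [85, -68, 49, 110, 0], [85, -68, 49, 150, 0], [85, -68, 49, 180, 0], [85, -68, 49, 192, 0], [85, -68, 49, 192, 0]]' | python3 shift.py
python3 -c "
from h import *
s,M=st();print('grasp pt',s['tool_pos']-8*M[:,2]); d=snap('scene','pics/s4.png'); cv2.imwrite('pics/s4c.png',cv2.resize(d['color'][90:240,290:490],(800,600),interpolation=cv2.INTER_CUBIC)[:,:,::-1]); t=unproj(manip.grab_frame('top'),[(266,259.4)],21); print(t)"
```

```text
t: 17.45
tool_pos: [465.0, 284.0, 87.9]
ee_rot: [0.256, 0.947, 0.033, -0.189]
contact_force: [0.4, -0.8, -0.4]
width: 84.9
finger_force: 0.0
t 17.45 tcp [465.  284.   87.9] lean deg 22.13 az -25.1 phi 149.3 tooly z -0.034 q [ 0.25  0.32  1.88  0.26  1.26 -0.91] w 84.9 F [ 0.4 -0.8 -0.4]
grasp pt [467.75744235 282.68131659  95.31978058]
[[503.30365051 157.26023576  21.        ]]
```

View pics/s4c.png

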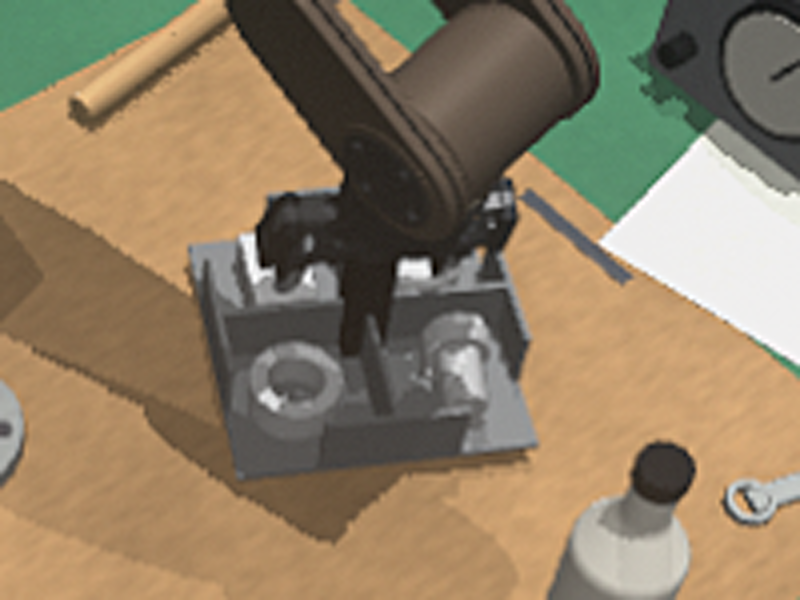

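```bash
echo '[[85, 3, 4, 1, 0], [85, 3, 4, 1, 0], [50, 3, 4, 1, 0], [20, 3, 4, 1, 0], [20, 3, 4, 1, 0], [20, 3, 4, 1, 0], [20, 3, 4, 1, 0], [20, 3, 4, 1, 0]]' | python3 shift.py
python3 -c "
from h import *
s,M=st();print('grasp pt',s['tool_pos']-8*M[:,2],s['finger_force'])"
```

```text
t: 18.55
tool_pos: [466.6, 287.5, 89.1]
ee_rot: [0.258, 0.947, 0.035, -0.188]
contact_force: [2.2, 2.1, 4.7]
width: 27.5
finger_force: 61.7
t 18.55 tcp [466.6 287.5  89.1] lean deg 22.0 az -25.8 phi 149.2 tooly z -0.03 q [ 0.26  0.32  1.87  0.26  1.26 -0.9 ] w 27.5 F [2.2 2.1 4.7]
grasp pt [469.25397567 286.21191076  96.50511408] 61.69943332672119
```

```bash
python3 -c "
from h import *
s,M=st();np.save('M0.npy',M)
to([466.6,287.5,365]);to([500,-10,365]);to([310,-335,365])"
```

```text
t 18.55 tcp [466.6 287.5  89.1] lean deg 22.0 az -25.8 phi 149.2 tooly z -0.03 q [ 0.26  0.32  1.87  0.26  1.26 -0.9 ] w 27.5 F [2.2 2.1 4.7]
t 18.55 tcp [466.6 287.5  89.1] lean deg 22.0 az -25.8 phi 149.2 tooly z -0.03 q [ 0.26  0.32  1.87  0.26  1.26 -0.9 ] w 27.5 F [2.2 2.1 4.7]
shift [ 103.    -8.3 -255.8] len 276.0
t 18.55 tcp [466.6 287.5  89.1] lean deg 22.0 az -25.8 phi 149.2 tooly z -0.03 q [ 0.26  0.32  1.87  0.26  1.26 -0.9 ] w 27.5 F [2.2 2.1 4.7]
shift [ -64.9 -248.8 -315.7] len 407.0
t 18.55 tcp [466.6 287.5  89.1] lean deg 22.0 az -25.8 phi 149.2 tooly z -0.03 q [ 0.26  0.32  1.87  0.26  1.26 -0.9 ] w 27.5 F [2.2 2.1 4.7]
shift [ -67.9 -625.1 -304.6] len 699.0
```

```bash
echo '[[20, 6, 0, -15, 0], [20, 20, -2, -50, 0], [20, 36, -3, -90, 0], [20, 52, -4, -130, 0], [20, 68, -5, -170, 0], [20, 84, -6, -210, 0], [20, 98, -8, -243, 0], [20, 103, -8, -256, 0], [20, 103, -8, -256, 0]]' | python3 shift.py
python3 - <<'E'
from h import *
s,M=st(); d=snap('scene','pics/s5.png'); print(proj(d,[s['tool_pos']-[0,0,90]]))
to([500,-10,365]);to([310,-335,365])
E
```

```text
t: 19.68
tool_pos: [466.2, 287.2, 363.2]
ee_rot: [0.258, 0.947, 0.033, -0.189]
contact_force: [0.2, -1.2, -9.1]
width: 27.2
finger_force: 60.4
t 19.675 tcp [466.2 287.2 363.2] lean deg 22.09 az -25.1 phi 149.1 tooly z -0.035 q [ 0.26  0.06  1.64  0.25  1.73 -0.78] w 27.2 F [ 0.2 -1.2 -9.1]
[[391.76853148  99.71311665]]
t 19.725 tcp [465.9 287.1 361.9] lean deg 22.2 az -24.9 phi 149.1 tooly z -0.037 q [ 0.26  0.07  1.64  0.25  1.73 -0.78] w 27.7 F [-0.7  0.3 -9. ]
shift [-167.4 -240.   -61.8] len 299.0
t 19.725 tcp [465.9 287.1 361.9] lean deg 22.2 az -24.9 phi 149.1 tooly z -0.037 q [ 0.26  0.07  1.64  0.25  1.73 -0.78] w 27.7 F [-0.7  0.3 -9. ]
shift [-171.2 -616.2  -48.3] len 641.0
```

View pics/s5.png

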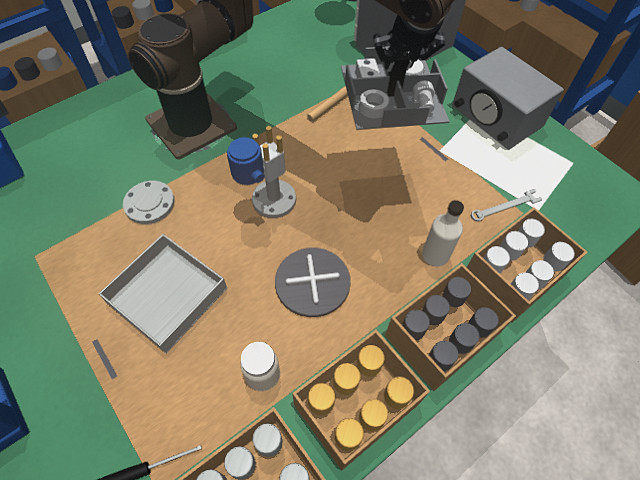

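```bash
echo '[[20, -12, -16, -4, 0], [20, -34, -48, -12, 0], [20, -56, -82, -20, 0], [20, -80, -116, -29, 0], [20, -103, -150, -37, 0], [20, -125, -185, -46, 0], [20, -145, -220, -53, 0], [20, -156, -255, -58, 0], [20, -162, -290, -60, 0], [20, -165, -325, -60, 0]]' | python3 shift.py
echo '[[20, -1, -38, 0, 0], [20, -2, -76, 1, 0], [20, -3, -114, 3, 0], [20, -4, -152, 5, 0], [20, -5, -190, 7, 0], [20, -5, -226, 9, 0], [20, -6, -256, 11, 0], [20, -6, -280, 12, 0], [20, -6, -290, 12, 0], [20, -6, -290, 12, 0]]' | python3 shift.py
python3 - <<'E'
from h import *
s,M=st(); M0=np.load('M0.npy')
g=s['tool_pos']-8*M[:,2]; print("grasp",g)
for th in (1.2,1.4,1.57,1.75):
    R=(M@Ro.from_euler('z',th).as_matrix())@M0.T   # caddy rotation from its yaw at grasp
    yaw=np.radians(-29.6); C=R@Ro.from_euler('z',yaw).as_matrix()
    tips=[C@np.array([95*a,95*b,21-96.5]) for a in(1,-1) for b in(1,-1)]
    low=min(tips,key=lambda v:v[2]); up=C[:,2]; dn=np.degrees(np.arctan2(-(C.T@[0,0,1])[1],-(C.T@[0,0,1])[0]))
    print(th,"tilt",np.degrees(np.arccos(up[2])).round(1),"world az",np.degrees(np.arctan2(up[1],up[0])).round(1),"caddy az (abs at -29.6 yaw)",round(dn-29.6,1),"low tip rel grasp",low.round(0))
E
```

```text
t: 20.98
tool_pos: [454.5, -83.3, 366.9]
ee_rot: [0.258, 0.947, 0.034, -0.19]
contact_force: [-0.7, 0.1, -7.4]
width: 27.2
finger_force: 60.3
t: 22.22
tool_pos: [310.7, -333.2, 364.1]
ee_rot: [0.258, 0.947, 0.035, -0.189]
contact_force: [0.2, 1.0, -7.6]
width: 27.4
finger_force: 60.5
t 22.225 tcp [ 310.7 -333.2  364.1] lean deg 22.16 az -25.8 phi 149.1 tooly z -0.031 q [-0.95 -0.08  1.78 -0.19  1.78 -1.99] w 27.4 F [ 0.2  1.  -7.6]
grasp [ 313.39671066 -334.50593393  371.49938894]
1.2 tilt 24.5 world az 31.5 caddy az (abs at -29.6 yaw) 96.3 low tip rel grasp [  65.   65. -124.]
1.4 tilt 28.1 world az 25.9 caddy az (abs at -29.6 yaw) 101.9 low tip rel grasp [  71.   44. -130.]
1.57 tilt 30.8 world az 21.2 caddy az (abs at -29.6 yaw) 106.8 low tip rel grasp [  73.   25. -134.]
1.75 tilt 33.6 world az 16.0 caddy az (abs at -29.6 yaw) 112.0 low tip rel grasp [  71.    4. -137.]
```

```bash
python3 -c "
from h import *
to([315,-361,200])"
```

```text
t 22.225 tcp [ 310.7 -333.2  364.1] lean deg 22.16 az -25.8 phi 149.1 tooly z -0.031 q [-0.95 -0.08  1.78 -0.19  1.78 -1.99] w 27.4 F [ 0.2  1.  -7.6]
shift [-78.3 -16.8 145.9] len 166.0
```

```bash
echo '[[20, -8, -2, 14, 0], [20, -24, -5, 46, 0], [20, -42, -9, 80, 0], [20, -60, -13, 112, 0], [20, -74, -16, 138, 0], [20, -78, -17, 146, 0], [20, -78, -17, 146, 0]]' | python3 shift.py
echo '[[20, 0, 0, 0, 0.1], [20, 0, 0, 0, 0.25], [20, 0, 0, 0, 0.4], [20, 0, 0, 0, 0.55], [20, 0, 0, 0, 0.7], [20, 0, 0, 0, 0.85], [20, 0, 0, 0, 1.0], [20, 0, 0, 0, 1.1], [20, 0, 0, 0, 1.2], [20, 0, 0, 0, 1.25]]' | python3 shift.py
python3 -c "
from h import *
st();d=snap('scene','pics/p1.png')
cv2.imwrite('pics/p1c.png',cv2.resize(d['color'][120:390,60:420],(800,600))[:,:,::-1])"
```

```text
t: 23.1
tool_pos: [315.2, -360.9, 200.7]
ee_rot: [0.257, 0.947, 0.034, -0.189]
contact_force: [-0.6, 0.2, -8.4]
width: 27.3
finger_force: 60.7
t: 24.35
tool_pos: [315.9, -362.1, 203.3]
ee_rot: [0.764, 0.617, -0.083, -0.171]
contact_force: [0.1, -1.3, -7.5]
width: 27.5
finger_force: 61.0
t 24.35 tcp [ 315.9 -362.1  203.3] lean deg 21.88 az -25.2 phi 76.9 tooly z -0.363 q [-0.97  0.09  1.91 -0.19  1.48 -0.71] w 27.5 F [ 0.1 -1.3 -7.5]
```

View pics/p1c.png

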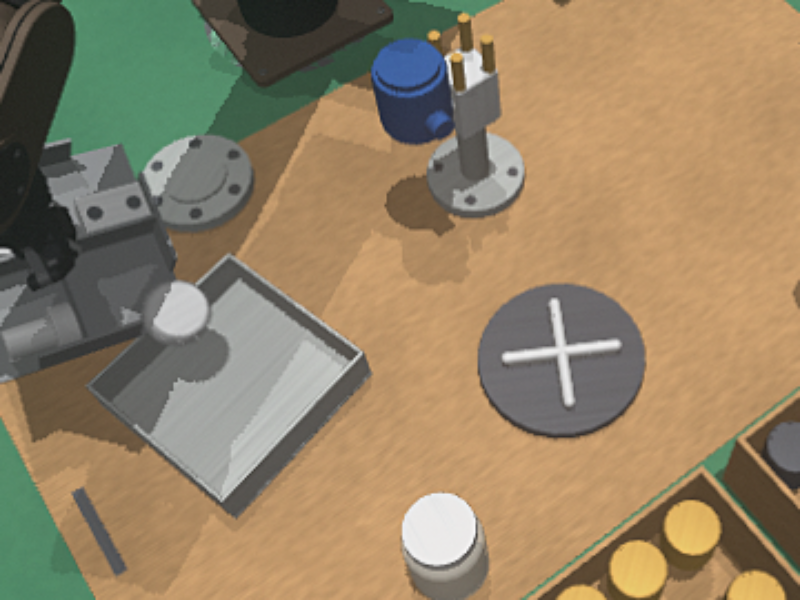

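The cap (180,310 in the crop) is just leaving the corner over the pan; the block and adapter are retained.

```bash
echo '[[20, 0, 0, 0, 0.05], [20, 0, 0, 0, 0.1], [20, 0, 0, 0, 0.15], [20, 0, 0, 0, 0.15], [20, 0, 0, 0, 0.15]]' | python3 shift.py
python3 - <<'E'
from h import *
st()
for n in("top","scene"):
    d=manip.grab_frame(n); a=d["color"]
    ref=cv2.imread(f"pics/{n}0.png")[:,:,::-1]
    c=proj(d,[[429+x*np.cos(.274)-y*np.sin(.274),-302+x*np.sin(.274)+y*np.cos(.274),5] for x,y in((-88,-88),(88,-88),(88,88),(-88,88))])
    m=cv2.fillPoly(np.zeros((480,640),np.uint8),[c.astype(np.int32)],255)
    b=((a.astype(int)-ref).min(2)>12)&(m>0)
    k,l,s,cc=cv2.connectedComponentsWithStats(b.astype(np.uint8))
    i=1+np.argsort(-s[1:,4])[:3]; print(n,s[i],cc[i],unproj(d,cc[i],29).round())
E
```

```text
t: 25.02
tool_pos: [315.5, -361.8, 202.2]
ee_rot: [0.807, 0.559, -0.095, -0.165]
contact_force: [-0.2, -1.0, -7.1]
width: 27.4
finger_force: 61.2
t 25.025 tcp [ 315.5 -361.8  202.2] lean deg 21.99 az -25.3 phi 69.1 tooly z -0.373 q [-0.97  0.1   1.91 -0.19  1.48 -0.56] w 27.4 F [-0.2 -1.  -7.1]
top [[440 249  25  25 488]] [[451.83606557 261.25409836]] [[ 490. -291.   29.]]
scene [[169 293  28  27 510]] [[182.15686275 305.27843137]] [[ 486. -290.   29.]]
```

```bash
python3 -c "
from h import *
to([315,-361,265])"

```

```text
t 25.125 tcp [ 315.3 -361.7  201.6] lean deg 22.04 az -25.3 phi 69.0 tooly z -0.374 q [-0.97  0.1   1.91 -0.19  1.48 -0.56] w 27.3 F [-0.1 -0.5 -7.4]
shift [  2.5 -24.1 -58.5] len 63.0
```

```bash
echo '[[20, 0, -6, -14, -0.1], [20, 1, -14, -36, -0.25], [20, 2, -22, -54, -0.4], [20, 2, -24, -58, -0.57], [20, 2, -24, -58, -0.74], [20, 2, -24, -58, -0.91], [20, 2, -24, -58, -1.08], [20, 2, -24, -58, -1.23], [20, 2, -24, -58, -1.35], [20, 2, -24, -58, -1.4]]' | python3 shift.py
python3 -c "
from h import *
s,M=st();M0=np.load('M0.npy');print('rel rot deg',np.degrees(Ro.from_matrix(M@M0.T).as_rotvec()).round(2))
turn_for(60.4)
T=np.array([600.3,-27.5,160])+8*M[:,2]; to(T+[0,0,80]); to(T)"

```

```text
t: 26.38
tool_pos: [314.4, -361.3, 264.0]
ee_rot: [0.256, 0.947, 0.034, -0.189]
contact_force: [-0.5, 0.1, -7.0]
width: 27.4
finger_force: 60.9
t 26.375 tcp [ 314.4 -361.3  264. ] lean deg 22.13 az -25.3 phi 149.3 tooly z -0.032 q [-0.97  0.04  1.85 -0.19  1.59 -1.98] w 27.4 F [-0.5  0.1 -7. ]
rel rot deg [-0.06  0.17  0.17]
t 26.375 tcp [ 314.4 -361.3  264. ] lean deg 22.13 az -25.3 phi 149.3 tooly z -0.032 q [-0.97  0.04  1.85 -0.19  1.59 -1.98] w 27.4 F [-0.5  0.1 -7. ]
turn -0.006
t 26.375 tcp [ 314.4 -361.3  264. ] lean deg 22.13 az -25.3 phi 149.3 tooly z -0.032 q [-0.97  0.04  1.85 -0.19  1.59 -1.98] w 27.4 F [-0.5  0.1 -7. ]
shift [-79.  432.5 -13.3] len 440.0
t 26.375 tcp [ 314.4 -361.3  264. ] lean deg 22.13 az -25.3 phi 149.3 tooly z -0.032 q [-0.97  0.04  1.85 -0.19  1.59 -1.98] w 27.4 F [-0.5  0.1 -7. ]
shift [-109.   435.1   60.8] len 453.0
```

```bash
echo '[[20, -3, 15, 0, 0], [20, -10, 55, -2, 0], [20, -18, 100, -3, 0], [20, -27, 148, -5, 0], [20, -36, 196, -6, 0], [20, -45, 244, -8, 0], [20, -53, 292, -9, 0], [20, -62, 340, -10, 0], [20, -70, 384, -12, 0], [20, -76, 415, -13, 0]]' | python3 shift.py
echo '[[20, -3, 13, 0, 0], [20, -3, 17, 0, 0], [20, -20, 18, 38, 0], [20, -33, 20, 71, 0], [20, -33, 20, 74, 0], [20, -33, 20, 74, 0]]' | python3 shift.py
python3 - <<'E'
from h import *
s,M=st();print("grasp",s['tool_pos']-8*M[:,2])
t=manip.grab_frame("top");d=snap("scene","pics/f1.png")
T=snap("top","pics/f1t.png")
a=cv2.resize(T["color"][160:280,270:410],(400,343),interpolation=cv2.INTER_CUBIC); b=cv2.resize(d["color"][150:330,220:430],(400,343),interpolation=cv2.INTER_CUBIC)
cv2.imwrite("pics/f1c.png",np.hstack([a,b])[:,:,::-1])
E
```

```text
t: 27.62
tool_pos: [588.2, -38.0, 233.3]
ee_rot: [0.257, 0.947, 0.033, -0.189]
contact_force: [0.9, -1.0, -7.2]
width: 27.4
finger_force: 61.3
t: 28.38
tool_pos: [598.6, -27.7, 153.4]
ee_rot: [0.258, 0.947, 0.034, -0.188]
contact_force: [-0.3, 0.7, -6.4]
width: 27.5
finger_force: 61.3
t 28.375 tcp [598.6 -27.7 153.4] lean deg 22.04 az -25.4 phi 149.1 tooly z -0.033 q [-0.25  0.4   1.63  0.07  1.49 -1.3 ] w 27.5 F [-0.3  0.7 -6.4]
grasp [601.35235572 -29.00915073 160.85001294]
```

View pics/f1c.png

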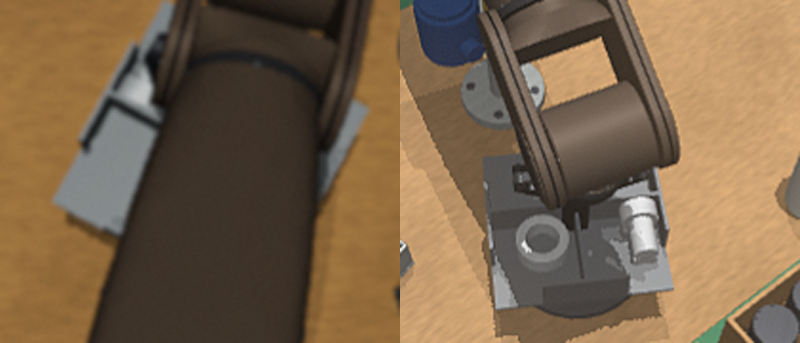

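Caddy level over the stand, collar and adapter in place. Floor tips: top view (289,231) and (398,197); scene view (271,312), (363,303), (265,233). I work out its centre from these.

```bash
python3 - <<'E'
from h import *
from scipy.optimize import least_squares
t=manip.grab_frame("top");d=manip.grab_frame("scene")
pt=np.array([(289.25,231.05),(398.5,196.75)]); ps=np.array([(270.9,311.7),(362.8,302.7),(265.1,232.9)])
def model(p,azs):
    return np.array([[p[0]+134.35*np.cos(p[2]+a),p[1]+134.35*np.sin(p[2]+a),p[3]] for a in azs])
# candidate corners: yaw p2 ~15.4deg; az of corners k*90
pr=lambda cam,p:proj(cam,model(p,np.arange(4)*np.pi/2))
p0=np.array([601,-28,np.radians(15.4),84.])
A=pr(t,p0);B=pr(d,p0);print(A.round(),B.round())
it=[np.argmin(np.hypot(*(A-q).T)) for q in pt]; is_=[np.argmin(np.hypot(*(B-q).T)) for q in ps]; print(it,is_)
f=lambda p:np.r_[(pr(t,p)[it]-pt).ravel(),(pr(d,p)[is_]-ps).ravel(),(p[3]-84)/3]
r=least_squares(f,p0,x_scale=[1,1,.01,1]); print(r.x[:2],np.degrees(r.x[2])-15.4+60.4,r.x[3],r.fun.round(1))
E
```

```text
[[326. 160.]
 [287. 230.]
 [359. 270.]
 [397. 198.]] [[365. 301.]
 [349. 224.]
 [264. 233.]
 [271. 313.]]
[np.int64(1), np.int64(3)] [np.int64(3), np.int64(0), np.int64(2)]
[601.43248283 -30.00844345] 59.9478233013452 84.40501945711253 [-1.9 -1.2 -0.1  1.3 -0.7  1.4  0.9 -0.7 -1.7  0.3  0.1]
```

```bash
echo '[[20, -2, 2, 10, 0], [20, -6, 2, 20, 0], [20, -9, 2, 28, 0], [20, -11, 2.5, 33, 0], [20, -12.5, 2.8, 36, 0], [20, -13.5, 2.9, 38.5, 0], [20, -13.5, 2.9, 38.5, 0]]' | python3 shift.py
python3 -c "
from h import *
s,M=st();print('grasp',s['tool_pos']-8*M[:,2])"
echo '[[20, -1.1, 0.1, 2.7, 0], [20, -2.2, 0.2, 5.4, 0], [20, -2.2, 0.2, 5.4, 0]]' | python3 shift.py
python3 -c "
from h import *
s,M=st();print('grasp',s['tool_pos']-8*M[:,2])"
```

```text
t: 29.5
tool_pos: [597.6, -24.7, 111.4]
ee_rot: [0.258, 0.947, 0.034, -0.189]
contact_force: [-0.9, 0.2, -6.1]
width: 27.1
finger_force: 61.4
t 29.5 tcp [597.6 -24.7 111.4] lean deg 22.09 az -25.4 phi 149.2 tooly z -0.033 q [-0.24  0.45  1.66  0.08  1.42 -1.31] w 27.1 F [-0.9  0.2 -6.1]
grasp [600.32917797 -26.0125198  118.8117734 ]
t: 29.88
tool_pos: [597.5, -24.7, 105.4]
ee_rot: [0.258, 0.947, 0.034, -0.189]
contact_force: [0.7, -0.7, -7.5]
width: 27.3
finger_force: 61.4
t 29.875 tcp [597.5 -24.7 105.4] lean deg 22.1 az -25.4 phi 149.2 tooly z -0.033 q [-0.24  0.45  1.66  0.08  1.41 -1.31] w 27.3 F [ 0.7 -0.7 -7.5]
grasp [600.26288942 -26.0058534  112.83472589]
```

```bash
echo '[[20, -0.4, 0, 0.9, 0], [20, -0.8, 0, 1.8, 0], [20, -0.8, 0, 1.8, 0]]' | python3 shift.py
python3 -c "
from h import *
s,M=st();print('grasp',s['tool_pos']-8*M[:,2])"
```

```text
t: 30.25
tool_pos: [597.7, -24.9, 105.1]
ee_rot: [0.257, 0.947, 0.034, -0.189]
contact_force: [-3.8, -2.2, 3.0]
width: 27.3
finger_force: 62.3
t 30.25 tcp [597.7 -24.9 105.1] lean deg 22.11 az -25.4 phi 149.2 tooly z -0.033 q [-0.24  0.45  1.66  0.08  1.41 -1.31] w 27.3 F [-3.8 -2.2  3. ]
grasp [600.44947407 -26.21935589 112.4930683 ]
```

```bash
echo '[[40, 0, 0, 0, 0], [60, 0, 0, 0, 0], [85, 0, 0, 0, 0], [85, 0, 0, 0, 0], [85, 0, 0, -15, 0], [85, 0, 0, -40, 0], [85, 0, 0, -80, 0], [85, 0, 0, -130, 0], [85, 0, 0, -180, 0]]' | python3 shift.py
python3 -c "
from h import *
to([500,120,300]);to([300,-200,300])"
```

```text
t: 31.38
tool_pos: [659.4, -54.2, 273.0]
ee_rot: [0.258, 0.947, 0.034, -0.188]
contact_force: [-0.1, -0.7, 0.8]
width: 85.2
finger_force: 0.0
t 31.375 tcp [659.4 -54.2 273. ] lean deg 22.02 az -25.4 phi 149.2 tooly z -0.033 q [-0.26  0.43  1.36  0.07  1.72 -1.3 ] w 85.2 F [-0.1 -0.7  0.8]
shift [219.9  69.9  57. ] len 238.0
t 31.375 tcp [659.4 -54.2 273. ] lean deg 22.02 az -25.4 phi 149.2 tooly z -0.033 q [-0.26  0.43  1.36  0.07  1.72 -1.3 ] w 85.2 F [-0.1 -0.7  0.8]
shift [ 227.1 -307.    73.2] len 389.0
```

```bash
echo '[[85, 60, 20, 15, 0], [85, 115, 36, 30, 0], [85, 170, 54, 44, 0], [85, 220, 70, 57, 0], [85, 230, 120, 57, 0], [85, 240, 180, 57, 0], [85, 250, 240, 57, 0], [85, 250, 280, 57, 0], [85, 250, 280, 57, 0]]' | python3 shift.py
python3 - <<'E'
from h import *
from scipy.optimize import least_squares
t=snap("top","pics/e_t.png");d=snap("scene","pics/e_s.png");st()
obs=[]
for n,cam in(("top",t),("scene",d)):
    g=cam["color"].max(2); c=proj(cam,[[600,-27.5,120]])[0].astype(int); x0,y0=c-16
    sub=g[y0:y0+32,x0:x0+32]
    print(n,c,sub.min()); 
    # floor tips: project home vs raised; sample contrast along radial line through each tip
    for k in range(4):
        a=np.radians(15.4+90*k); dirn=np.array([np.cos(a),np.sin(a)])
        best=[]
        for z in (36,50):
            R=np.arange(110,160,1.); P=proj(cam,np.c_[600.4+R*dirn[0],-27.4+R*dirn[1],np.full(len(R),z)]).astype(np.float32)
            L=cv2.remap(cv2.cvtColor(cam["color"],cv2.COLOR_RGB2HSV)[:,:,1],P[:,:1],P[:,1:],1).ravel().astype(float)
            best.append(R[np.argmax(np.gradient(cv2.GaussianBlur(L[:,None],(1,5),0).ravel()))])
        print(n,k,"tip radius at z=36 / z=50:",best)
def capb(cam,n):
    a=cam["color"].astype(int); ref=cv2.imread(f"pics/{n}0.png")[:,:,::-1]
    c=proj(cam,[[488,-290,29]])[0].astype(int); b=np.zeros((480,640),np.uint8); w=25
    b[c[1]-w:c[1]+w,c[0]-w:c[0]+w]=((a-ref).min(2)>12)[c[1]-w:c[1]+w,c[0]-w:c[0]+w]
    ys,xs=np.nonzero(b); return unproj(cam,[(xs.mean(),ys.mean())],29).round(),len(xs)
print(capb(t,"top"),capb(d,"scene"))
for n,P in(("jar",[711,-231,110]),("bottle",[714,241,195]),("trans",[357,36,188])):
    c=proj(d,[P])[0].astype(int); w=30; r=cv2.imread("pics/scene0.png")[:,:,::-1]
    print(n,np.abs(d["color"].astype(int)-r)[c[1]-w:c[1]+w,c[0]-w:c[0]+w].mean())
E
```

```text
t: 32.5
tool_pos: [581.0, 318.5, 302.0]
ee_rot: [0.256, 0.948, 0.034, -0.188]
contact_force: [-0.4, -0.1, -0.4]
width: 84.9
finger_force: 0.0
t 32.6 tcp [580.6 316.2 302.4] lean deg 22.07 az -25.3 phi 149.2 tooly z -0.033 q [ 0.26  0.35  1.42  0.25  1.67 -0.8 ] w 85.1 F [0.4 0.2 0.3]
top [342 212] 1
top 0 tip radius at z=36 / z=50: [np.float64(131.0), np.float64(128.0)]
top 1 tip radius at z=36 / z=50: [np.float64(133.0), np.float64(131.0)]
top 2 tip radius at z=36 / z=50: [np.float64(136.0), np.float64(136.0)]
top 3 tip radius at z=36 / z=50: [np.float64(133.0), np.float64(129.0)]
scene [311 256] 33
scene 0 tip radius at z=36 / z=50: [np.float64(132.0), np.float64(130.0)]
scene 1 tip radius at z=36 / z=50: [np.float64(133.0), np.float64(126.0)]
scene 2 tip radius at z=36 / z=50: [np.float64(135.0), np.float64(126.0)]
scene 3 tip radius at z=36 / z=50: [np.float64(135.0), np.float64(136.0)]
(array([[ 479., -293.,   29.]]), 1851) (array([[ 485., -290.,   29.]]), 515)
jar 0.9960185185185185
bottle 8.074074074074074
trans 21.99324074074074
```

```bash
python3 - <<'E'
import cv2,numpy as np
for n in("scene0","e_s","top0","e_t"):
    h=cv2.cvtColor(cv2.imread(f"pics/{n}.png"),cv2.COLOR_BGR2HSV); x,y=((245,160) if n in("scene0","e_s") else (345,320))
    m=np.zeros(h.shape[:2],bool); m[y-35:y+35,x-35:x+35]=True
    b=m&(h[...,0]>105)&(h[...,0]<125)&(h[...,1]>130)&(h[...,2]>60); ys,xs=np.nonzero(b); print(n,len(xs),xs.mean() if len(xs) else 0,ys.mean() if len(xs) else 0)
E
```

```text
scene0 680 244.0544117647059 151.83970588235294
e_s 670 244.19402985074626 151.69552238805971
top0 1008 344.96230158730157 319.91765873015873
e_t 1004 344.8695219123506 319.89442231075697
```

Transmitter unmoved, caddy home, cap in the pan.

```bash
python3 -c "
from workcell import manip
print(manip.job_done())"
```

```text
the job is handed in; nothing more can be done
None
```

The job is handed in at about 33 s of the 58 s, with no verdict printed: camera checks put the cap in the pan and the caddy seated and released on the stand, the transmitter unmoved and no sign that the jar or bottle moved; I saw the collar and adapter in the caddy just before seating, and the block last during the pour.

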